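Run the hand nut onto the mixer's threaded post

ROBOT

A 7-joint arm with a two-finger parallel gripper is mounted at the origin on a cart in front of the work surface, level with it; the furniture and walls round the work are solid. World frame = base frame: x ahead of the robot, y to its left, z up, the work surface at z = 0. Lengths are in m, angles in rad, forces in N, time in s.
With the tool pointing down it reaches from about 0.4 to 0.875 m from the base axis. Payload 19.3 kg.
Tool frame: the origin (TCP) lies at the very end of the fingers, on their centre line; the grasp point (between the pads) lies 19 mm behind it; z points along the fingers, y is the line along which they close (so a half turn about z gives the same grasp; the last joint's range is limited). The gripper opens to 85 mm and grips with 20 to 120 N. Pads are 22 mm wide; open, the fingers measure 114 mm over their backs; the gripper's body (76 mm by 85 mm) begins 54 mm behind the grasp point. The pads swing forward as they close: fully open they stand 13 mm farther back than shut.
Start: joints at [-1.318, 0.521, -0.036, 1.599, 0.021, 1.021, -0.113], TCP at [0.198, 0.593, 0.231] pointing down, gripper open.
Joint ranges: [-2.91, 2.91], [-0.3, 2.13], [-1.5, 1.42], [0.17, 2.43], [-1.26, 4.41], [0.16, 1.93], [-2.52, 2.52]. Speed limits (rad/s): [1.89, 1.89, 2.39, 2.39, 3.01, 3.01, 3.01].

INTERFACE

Orientations are given as [roll, pitch, yaw] about the fixed x, y, z axes, in that order (R = Rz(yaw) Ry(pitch) Rx(roll)).
In Python, from workcell import monitor, optics, job_done gives the robot as it stands.
- The arm moves only by the shell command python3 -m handwheel 'ROWS' [FORCE]. ROWS is JSON, a list of rows, each an object of numbers: "dx", "dy", "dz": the shift along the tool's x, y, z in cm; "wx", "wy", "wz": the turn, a rotation vector about the tool's x, y, z in rad; "claw": the opening in per cent of the stroke, from 0 (shut) to 100 (fully open). A call has 1 to 8 rows; each row shifts and turns the commanded pose from where the row before left it, along the tool's axes as they then stand; what a row does not reach is not made up. A row lasts 1/8 s, in which the tool goes at most 62.5 mm and 10.7 degrees, less where a joint would pass 70% of its speed; a pose out of reach is approached as far as the arm can. A call with a gripper value outside its range is refused whole. The fingers move at their own pace and stop on an object; FORCE is the grip in N (left out, the last holds). Time passes only in rows, so rows that do not move let the fingers close. It gives the time, the measured TCP pose, the force, the opening and the grip force at its end, in the units of the state.
- monitor.observe(): the state, without advancing time (a new reading comes with each control period).
- optics.grab_frame(name): name is "scene" or "top" or "wrist"; returns a dict with "frame" (480x640x3 uint8, blue, green, red), "fovy" (degrees; the focal length in pixels is half the picture's height over the tangent of half this angle, whatever the lens; pixels are square), "cx", "cy" (the principal point, pixels), "R" (3x3) and "t" (3): a world point X has camera coordinates R X + t. Camera axes: x right, y down, z forward; pixel columns grow to the right and rows downward; lengths in m; the calibration is good to about 2 mm. A picture is of the moment at which its call begins. There is no depth.
- job_done(): hands the job in; it is judged then, once.
Trained networks look in the newest picture that a camera, given by its name, has taken for a name from the list of things; names that differ only in an ending like _2 or _b are one class to them, and where a whole thing is asked for, a point or a joint stands for the part that bears it (a point fixed in the world has none). Each returns a list of dicts, best first, with "p" (0 to 1); they miss things now and then, are a little off and sometimes report something else, mostly with a low value. They report only what shows in the picture. A call takes as long as a camera call.
- optics.masks_of(name, camera): "region" (480x640 bool, what is visible of it) and "rect" ([left, top, width, height] in pixels, round what is visible of it).
The state is a dict: "clock": time; "qpos": joint angles; "qd": joint speeds; "joint_efforts": joint torques, N m; "position": TCP position; "tool_rot": TCP orientation; "force": force on the tool from outside, world axes, zero at the start; "moment": the same for the moment, N m; "grip_width": finger opening in m; "finger_force": force on a finger pad.
Only numpy, scipy, OpenCV 4.12 (cv2) and the standard library are available. Lean on these libraries where they do the work, as an engineer would, in place of code of your own. Each camera call takes 0.05 s, during which the arm holds its last target. There are 200 camera calls.

TASK

Put the orange-topped hand nut on the threaded post in the middle of the small bench mixer, press it down gently against the spring pin and turn it backward (counter-clockwise seen from above) until you feel its thread starts drop in, then turn it forward (clockwise) until it is snug on the black rubber ring, without play, and let go. Do not force the thread, and leave the timer, the label roll and the marker where they are.

Things in the scene. Friction and masses are not known exactly. Their poses are not given: they have to be found in the camera images.
- nut_grip (a point): Loose hand nut standing on its open end: black cap 50 mm wide, 38 mm high, with an orange grip bar on top, 44 mm long (x axis) x 14 wide (y) x 26 high (38 to 64 mm above the nut's underside). 0.12 kg. This point: middle of the bar, on the nut's axis, 51 mm above its underside; z up.
- nut_pins (a point): Inside the nut, on its axis, 12 mm above its underside, level with three steel pins (its thread starts), 4 mm thick, 120 degrees apart, one under the +x end of the bar; they stick 5 mm into the bore. The bore is 41 mm wide, 33 mm deep, open below, with a small lead-in chamfer.
- mixer_seat (a point): Fixed white mixer, 150 x 130 mm, metal disc 110 mm wide on top. Point: top centre of the 56 mm wide black rubber ring on the disc, 56 mm above the worktop; z up. In it a steel post, 38 mm, right-hand three-start thread, lead 27 mm per turn, 1.7 mm play. Nut home: on this ring, nut_grip 51 mm above; the ring gives up to 2 mm, 8 N/mm. Contact forces of nut on mixer must add up to under 100 N.
- crown (a point): Top of the post's crown, on its axis, 26.5 mm above the ring. In it three entry gaps 7.5 mm wide, 120 degrees apart, each with a raised, round-topped stop (4.5 mm) on its counter-clockwise side. The gaps' angle differs every time and is not given by this point's axes. Pins on the crown: nut_grip 41 mm above this point (up to 45.5 on the stops). Turned clockwise there, it only runs against the stops.
- gap_floor (a point): On the post's axis, 9.5 mm below the crown's top: floor of the gaps. Turned counter-clockwise while pressed down, the nut slides on the crown, then drops 9 to 10 mm (nut_grip about 58 mm above the ring) and its pins soon meet the stops. From there about 100 to 135 degrees clockwise bring it down onto the ring; one pin channel leads down from each gap.
- spring_top (a point): Rest height of the top of the brass spring pin, 12 mm thick, in the middle of the post: 58 mm above the ring. It pushes the nut up: 3.5 N at first touch (nut_grip 76 mm above the ring), 5.6 N on the crown, about 10 N at home. So press the nut down until the thread has caught (some 20 degrees clockwise from the gap); from then on it stays where it is when let go.
- timer: white count-down timer on its stand, 39 x 68 x 62 mm, bystander; origin at its underside
- label_roll: roll of white labels lying flat, 66 mm wide, 26 mm high, bystander; origin at its underside
- marker: marker pen with blue cap lying down, 133 mm long (its y axis), 12 mm thick, bystander; origin at its underside

How it is judged:
On the way:
1. the nut's thread starts have dropped into the gaps of the post: the nut is upright on the post, nut_grip less than 60.5 mm above mixer_seat (z of nut_grip in the frame of mixer_seat between 0.0525 and 0.0605 m and horizontal distance between nut_grip and mixer_seat below 0.004 m and angle between nut_grip's own z axis and vertical below 0.08 rad), for 0.1 s.
At the end, for the whole second after the job is handed in: The nut is run down on the post and sits snug on the rubber ring: nut_grip no more than 52.2 mm above mixer_seat (51 mm is first contact with the ring when let go), within 3 mm of the post's axis, upright within 0.04 rad, at rest (z of nut_grip in the frame of mixer_seat below 0.0522 m and horizontal distance between nut_grip and mixer_seat below 0.003 m and angle between nut_grip's own z axis and vertical below 0.04 rad and linear speed of nut below 0.01 m/s); the robot touches nothing.
It fails at once if the thread is forced: the contacts between nut and mixer add up to more than 100 N (contact force between nut and mixer above 100 N).
It fails at once if the timer, the label roll or the marker is moved by more than 30 mm (distance of any of timer, label_roll, marker from where it was at the start of the episode above 0.03 m).
It also fails if it takes over 64 s, if anything falls off the work surface, if the arm or the gripper's body presses on something with over 40 N, if the wrist force passes 120 N, or if a joint passes its speed limit or range.

## Working session

There is one attempt and no reset: what is moved stays moved. The work goes in short steps, Python scripts to look and compute and a shell command to move; the robot and the scene stay as the last step left them, time stands still between calls to the robot, and variables do not carry over. Pictures are saved under pics/ and viewed, at most 10 in all, crops included, and the job is handed in when it is done.

```bash
mkdir -p pics; cat > h.py <<'E'
import numpy as np,cv2
from workcell import monitor,optics
def ray(f,u,v):
    F=240/np.tan(np.radians(f["fovy"])/2)
    R=np.array(f["R"]);t=np.array(f["t"])
    return -R.T@t, R.T@np.array([(u-f["cx"])/F,(v-f["cy"])/F,1])
def onz(f,u,v,z):
    c,d=ray(f,u,v); return c+d*(z-c[2])/d[2]
def proj(f,X):
    F=240/np.tan(np.radians(f["fovy"])/2)
    p=np.array(f["R"])@X+np.array(f["t"]); return p[:2]/p[2]*F+[f["cx"],f["cy"]]
E
python3 - <<'E'
from h import *
s=monitor.observe();print({k:np.round(v,3).tolist() for k,v in s.items()})
ims=[]
for c in("top","scene"):
    f=optics.grab_frame(c);ims.append(f["frame"]);print(c,f["fovy"],f["cx"],f["cy"],np.round(-np.array(f["R"]).T@f["t"],3))
    cv2.imwrite(f"pics/{c}0.png",f["frame"])
    for n in("nut_grip","mixer_seat","crown","timer","label_roll","marker"):
        try:
            for m in optics.masks_of(n,c)[:2]:
                ys,xs=np.nonzero(m["region"]);print(n,round(m["p"],2),m["rect"],xs.mean().round(1),ys.mean().round(1),np.round(onz(f,xs.mean(),ys.mean(),0.05),3))
        except Exception as e: print(n,e)
E
```

```text
{'clock': 0.0, 'qpos': [-1.318, 0.522, -0.036, 1.6, 0.021, 1.021, -0.113], 'qd': [0.0, -0.0, -0.0, 0.0, 0.001, -0.001, -0.001], 'joint_efforts': [0.001, -92.71, 1.98, -36.992, 0.018, 0.008, -0.0], 'position': [0.198, 0.592, 0.231], 'tool_rot': [-3.14, 0.0, 2.819], 'force': [0.283, 0.389, 0.263], 'moment': [-0.007, -0.014, -0.007], 'finger_force': 0.0, 'grip_width': 0.085}
top 46.592469747507195 327.30494525506464 245.06602892853246 [0.424 0.043 1.216]
nut_grip 0.59 [489.2, 250.6, 26.6, 22.1] 501.8 261.7 [ 0.493 -0.346  0.05 ]
mixer_seat 0.66 [277.8, 227.7, 70.4, 83.4] 311.2 270.2 [0.471 0.055 0.05 ]
crown 0.91 [274.2, 228.4, 75.9, 80.6] 311.0 270.0 [0.471 0.056 0.05 ]
timer 0.74 [425.6, 202.1, 29.9, 23.4] 438.3 210.1 [ 0.601 -0.212  0.05 ]
timer 0.47 [139.7, 222.4, 59.1, 5.3] 168.0 223.0 [0.566 0.356 0.05 ]
label_roll 0.78 [189.3, 252.8, 36.6, 33.5] 205.5 268.4 [0.472 0.275 0.05 ]
marker 0.7 [138.7, 223.7, 58.0, 4.4] 167.9 223.0 [0.566 0.357 0.05 ]
marker 0.3 [187.7, 247.1, 37.5, 41.2] 205.1 267.7 [0.473 0.276 0.05 ]
scene 45.798315046108264 317.7513002692085 247.99474778811975 [-0.372 -0.713  0.679]
nut_grip 0.74 [445.0, 334.3, 29.7, 38.6] 460.1 356.4 [ 0.467 -0.368  0.05 ]
mixer_seat 0.58 [252.7, 253.3, 79.9, 63.7] 292.7 289.1 [0.441 0.029 0.05 ]
crown 0.78 [256.0, 250.7, 75.8, 66.1] 292.7 289.2 [0.441 0.028 0.05 ]
timer 0.66 [412.6, 294.4, 31.5, 30.0] 426.5 307.4 [ 0.577 -0.232  0.05 ]
label_roll 0.85 [214.1, 251.3, 27.2, 23.3] 228.2 262.2 [0.431 0.231 0.05 ]
marker 0.58 [217.3, 239.0, 32.0, 12.9] 233.5 243.3 [0.513 0.302 0.05 ]
```

```bash
python3 - <<'E'
from h import *
a=cv2.imread("pics/top0.png")[190:320,270:530]
b=cv2.imread("pics/scene0.png")[230:390,230:490]
a=cv2.resize(a,None,fx=3,fy=3,interpolation=2)[:300];b=cv2.resize(b,(780,300))
a=cv2.imread("pics/top0.png")[190:320,270:530];a=cv2.resize(a,(600,300),interpolation=2)
b=cv2.imread("pics/scene0.png")[230:380,230:490];b=cv2.resize(b,(520,300),interpolation=2)
c=np.zeros((600,600,3),np.uint8);c[:300]=a;c[300:,:520]=b
cv2.imwrite("pics/c0.png",c)
# orange bar
for n in("top","scene"):
    f=optics.grab_frame(n);h=cv2.cvtColor(f["frame"],40)
    m=cv2.inRange(h,(4,150,100),(22,255,255));k,l,st,ce=cv2.connectedComponentsWithStats(m)
    for i in range(1,k):
        if st[i,4]>30: 
            print(n,st[i],ce[i],onz(f,*ce[i],.058).round(4))
            ys,xs=np.nonzero(l==i);P=np.array([onz(f,x,y,.064)[:2] for x,y in zip(xs,ys)]);w,v=np.linalg.eigh(np.cov(P.T));print(P.mean(0),np.sqrt(12*w),np.arctan2(v[1,1],v[0,1]))
E
```

```text
top [465 165   8   8  35] [468.         168.97142857] [ 0.6885 -0.2746  0.058 ]
[ 0.68717844 -0.27291252] [0.01326108 0.01346816] 1.2208326400114022
top [504 250   9  21 126] [507.69047619 259.83333333] [ 0.4965 -0.3559  0.058 ]
[ 0.49615309 -0.35386951] [0.0136624  0.04215188] 2.9558363640814114
scene [454 338  17  18 169] [461.9408284  345.87573964] [ 0.4891 -0.3596  0.058 ]
[ 0.48101093 -0.36295042] [0.01888319 0.05895325] -3.0286965733685083
```

View pics/c0.png

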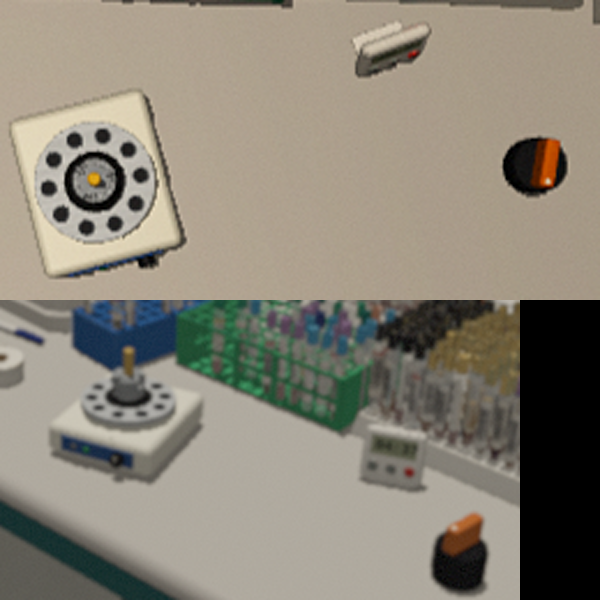

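The picture shows the mixer at left (brass pin at about pixel 311,268 in the top view) and the nut upright at right (bar near 508,260, long axis roughly along world x). The path is clear, so I'll go over the mixer first and look with the wrist camera.

```bash
python3 -m handwheel '[{"dx":-4,"dy":-3.9,"dz":-0.8},{"dx":-4,"dy":-3.9,"dz":-0.8},{"dx":-4,"dy":-3.9,"dz":-0.8},{"dx":-4,"dy":-3.9,"dz":-0.8},{"dx":-4,"dy":-3.9,"dz":-0.8},{"dx":-4,"dy":-3.9,"dz":-0.8},{"dx":-4,"dy":-3.9,"dz":-0.8},{"dx":-4,"dy":-3.9,"dz":-0.8}]' 40
python3 -m handwheel '[{"dx":-4,"dy":-3.9,"dz":-0.8},{"dx":-4,"dy":-3.9},{"dx":-2.8,"dy":-3.3},{},{},{}]'
python3 - <<'E'
from h import *
s=monitor.observe();print(s["position"],s["tool_rot"],s["qpos"])
f=optics.grab_frame("wrist");print(f["fovy"],f["cx"],f["cy"],np.round(-np.array(f["R"]).T@f["t"],3))
cv2.imwrite("pics/w1.png",f["frame"])
for n in("mixer_seat","crown"):
    for m in optics.masks_of(n,"wrist")[:2]:print(n,m["p"],m["rect"])
E
```

```text
[0.1982986  0.59269488 0.23131581] [-3.14158918e+00  3.31000596e-05  2.81875390e+00] [-1.31820133  0.52135848 -0.03628251  1.59950297  0.02122773  1.0211227
 -0.11280022]
67.11771218632119 321.3000288749169 239.641242008548 [0.132 0.614 0.374]schema error: expected keys dx, dy, dz, wx, wy, wz, claw
schema error: expected keys dx, dy, dz, wx, wy, wz, claw
```

View pics/w1.png

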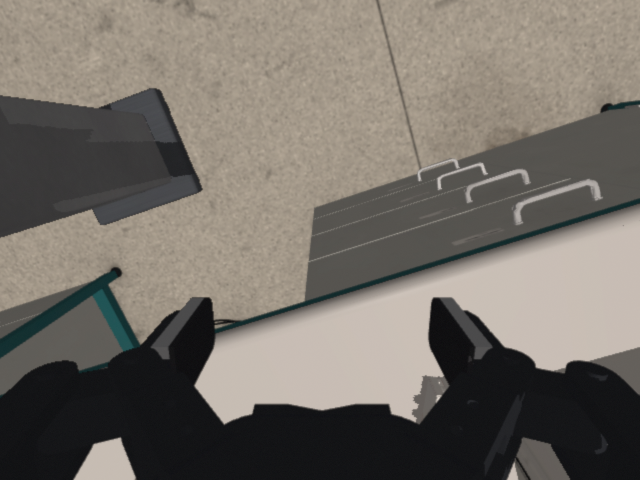

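The wrist view shows the bench edge and floor, with the fingers at the bottom. Both move calls were refused because every key has to be given.

```bash
python3 -m handwheel '[{"dx":-4.5,"dy":-3.8,"dz":-0.8,"wx":0,"wy":0,"wz":0,"claw":100},{"dx":-4.5,"dy":-3.8,"dz":-0.8,"wx":0,"wy":0,"wz":0,"claw":100},{"dx":-4.5,"dy":-3.8,"dz":-0.8,"wx":0,"wy":0,"wz":0,"claw":100},{"dx":-4.5,"dy":-3.8,"dz":-0.8,"wx":0,"wy":0,"wz":0,"claw":100},{"dx":-4.5,"dy":-3.8,"dz":-0.8,"wx":0,"wy":0,"wz":0,"claw":100},{"dx":-4.5,"dy":-3.8,"dz":-0.8,"wx":0,"wy":0,"wz":0,"claw":100},{"dx":-4.5,"dy":-3.8,"dz":-0.8,"wx":0,"wy":0,"wz":0,"claw":100},{"dx":-4.5,"dy":-3.8,"dz":-0.8,"wx":0,"wy":0,"wz":0,"claw":100}]' 40
python3 -m handwheel '[{"dx":-4.5,"dy":-3.8,"dz":-0.6,"wx":0,"wy":0,"wz":0,"claw":100},{"dx":-4.5,"dy":-3.8,"dz":0,"wx":0,"wy":0,"wz":0,"claw":100},{"dx":-3.9,"dy":-3.8,"dz":0,"wx":0,"wy":0,"wz":0,"claw":100},{"dx":0,"dy":0,"dz":0,"wx":0,"wy":0,"wz":0,"claw":100},{"dx":0,"dy":0,"dz":0,"wx":0,"wy":0,"wz":0,"claw":100}]'
python3 - <<'E'
from h import *
s=monitor.observe();print(s["position"],s["tool_rot"],s["qpos"])
f=optics.grab_frame("wrist");print(f["fovy"],f["cx"],f["cy"],np.round(-np.array(f["R"]).T@f["t"],3))
cv2.imwrite("pics/w2.png",f["frame"])
for n in("mixer_seat","crown"):
    for m in optics.masks_of(n,"wrist")[:2]:print(n,m["p"],m["rect"])
E
```

```text
clock: 1.95
position: [0.444, 0.1885, 0.2959]
tool_rot: [3.141, 0.0, 2.819]
force: [1.1, 1.2, -0.3]
grip_width: 0.0854
finger_force: 0.0
clock: 2.58
position: [0.5292, 0.0415, 0.3012]
tool_rot: [3.141, -0.0, 2.819]
force: [0.7, -0.1, 0.1]
grip_width: 0.0857
finger_force: 0.0
[0.52922319 0.04149822 0.30119999] [ 3.14147470e+00 -3.72514716e-04  2.81871534e+00] [-0.37364918  0.30418941  0.23628993  1.76932006 -0.07999674  1.07765953
  1.13803717]
67.11771218632119 321.3000288749169 239.641242008548 [0.463 0.063 0.444]
mixer_seat 0.77 [233.3, 52.5, 167.8, 177.2]
crown 0.78 [231.8, 51.5, 167.5, 178.3]
```

View pics/w2.png

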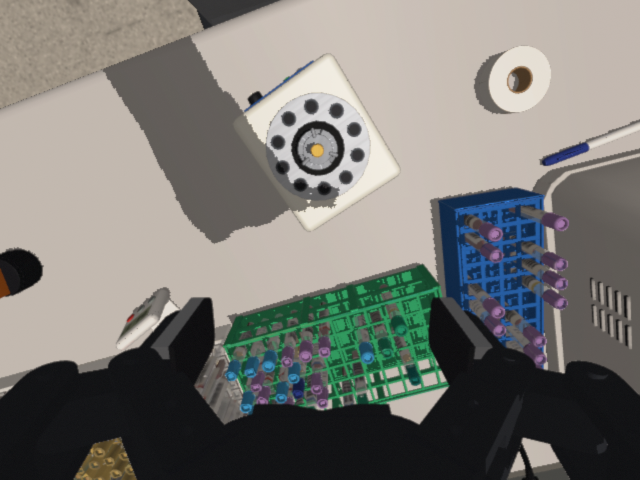

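The wrist picture shows the mixer with post and brass pin at about (317,150), nut at far left. Now I'll triangulate the pin and unwrap the crown.

```bash
python3 - <<'E'
from h import *
F=cv2.imread
for n,roi in(("wrist",(120,180,285,350)),("top",(245,290,290,335)),("scene",(230,300,270,320))):
    f=optics.grab_frame(n);im=f["frame"];y0,y1,x0,x1=roi
    h=cv2.cvtColor(im,40)[y0:y1,x0:x1];m=cv2.inRange(h,(12,130,80),(32,255,255));k,l,st,ce=cv2.connectedComponentsWithStats(m)
    for i in range(1,k):
        if st[i,4]>5:
            p=ce[i]+[x0,y0];print(n,"brass",p,st[i],onz(f,*p,.114).round(4))
    # disc: bright-grey mask of the ring hard; fit rubber ring dark pixels
    g=cv2.cvtColor(im,6)[y0:y1,x0:x1]
    if n=="wrist":
        D=(g<60).astype(np.uint8);k,l,st,ce=cv2.connectedComponentsWithStats(D);i=1+np.argmax(st[1:,4]);c,_=cv2.findContours((l==i).astype(np.uint8),0,2);e=cv2.fitEllipse(max(c,key=len));print("ring",e,onz(f,e[0][0]+x0,e[0][1]+y0,.056).round(4), st[i])
        cv2.imwrite("pics/w3.png",cv2.resize(im[100:200,265:370],(600,571),interpolation=2))
E
```

```text
wrist brass [315.97540984 150.32786885] [ 25  25  13  12 122] [0.4721 0.0558 0.114 ]
ring ((31.791881561279297, 28.168611526489258), (50.5743408203125, 52.062347412109375), 172.74269104003906) [0.4719 0.0559 0.056 ] [  6   2  52  53 802]
scene brass [293.96969697 260.39393939] [23 25  3 12 33] [0.4536 0.0371 0.114 ]
```

View pics/w3.png

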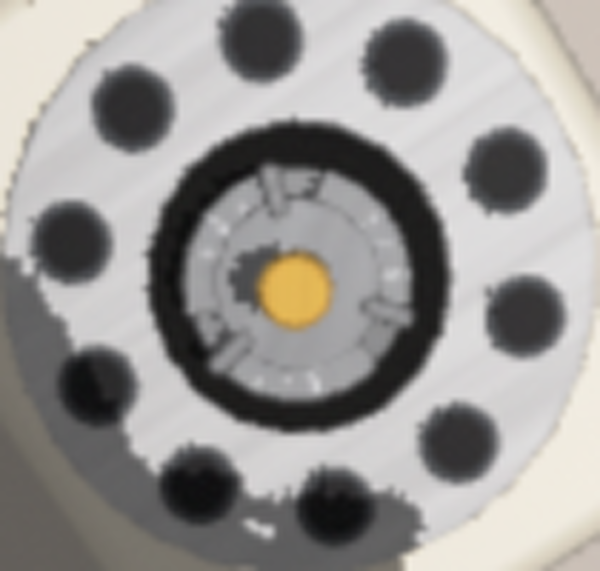

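The crop shows the post centred at about (297,285) with raised stops at (272,190), (388,310) and (230,352). The gaps are on their clockwise sides, near (308,185), (372,340) and (212,322). The post axis is at (0.472, 0.056). Next is the nut.

```bash
python3 - <<'E'
from h import *
f=optics.grab_frame("wrist")
for p in((308,185),(372,340),(212,322)):
    u=265+p[0]*105/600;v=100+p[1]*100/571
    P=onz(f,u,v,.08)-[.472,.056,0];print(P.round(4),np.degrees(np.arctan2(P[1],P[0])))
E
python3 -m handwheel '[{"dx":-0.5,"dy":-5.6,"dz":1,"wx":0,"wy":0,"wz":0,"claw":100},{"dx":-0.5,"dy":-5.6,"dz":1,"wx":0,"wy":0,"wz":0,"claw":100},{"dx":-0.5,"dy":-5.6,"dz":1,"wx":0,"wy":0,"wz":0,"claw":100},{"dx":-0.5,"dy":-5.6,"dz":1,"wx":0,"wy":0,"wz":0,"claw":100},{"dx":-0.5,"dy":-5.6,"dz":1,"wx":0,"wy":0,"wz":0,"claw":100},{"dx":-0.5,"dy":-5.6,"dz":1,"wx":0,"wy":0,"wz":0,"claw":100},{"dx":-0.6,"dy":-5.4,"dz":1,"wx":0,"wy":0,"wz":0,"claw":100},{"dx":0,"dy":0,"dz":0,"wx":0,"wy":0,"wz":0.18,"claw":100}]'
python3 -m handwheel '[{"dx":0,"dy":0,"dz":0,"wx":0,"wy":0,"wz":0.18,"claw":100},{"dx":0,"dy":0,"dz":0,"wx":0,"wy":0,"wz":0.18,"claw":100},{"dx":0,"dy":0,"dz":0,"wx":0,"wy":0,"wz":0.18,"claw":100},{"dx":0,"dy":0,"dz":0,"wx":0,"wy":0,"wz":0.18,"claw":100},{"dx":0,"dy":0,"dz":0,"wx":0,"wy":0,"wz":0.18,"claw":100},{"dx":0,"dy":0,"dz":0,"wx":0,"wy":0,"wz":0.18,"claw":100},{"dx":0,"dy":0,"dz":0,"wx":0,"wy":0,"wz":0.18,"claw":100},{"dx":0,"dy":0,"dz":0,"wx":0,"wy":0,"wz":0.18,"claw":100}]'
python3 -m handwheel '[{"dx":0,"dy":0,"dz":0,"wx":0,"wy":0,"wz":0.18,"claw":100},{"dx":0,"dy":0,"dz":0,"wx":0,"wy":0,"wz":0.18,"claw":100},{"dx":0,"dy":0,"dz":0,"wx":0,"wy":0,"wz":0.18,"claw":100},{"dx":0,"dy":0,"dz":0,"wx":0,"wy":0,"wz":0.18,"claw":100},{"dx":0,"dy":0,"dz":0,"wx":0,"wy":0,"wz":0.18,"claw":100},{"dx":0,"dy":0,"dz":0,"wx":0,"wy":0,"wz":0.18,"claw":100},{"dx":0,"dy":0,"dz":0,"wx":0,"wy":0,"wz":0.18,"claw":100},{"dx":0,"dy":0,"dz":0,"wx":0,"wy":0,"wz":0,"claw":100}]'
python3 - <<'E'
from h import *
s=monitor.observe();print(s["position"],s["tool_rot"],s["qpos"])
f=optics.grab_frame("wrist");im=f["frame"];cv2.imwrite("pics/w4.png",im)
m=cv2.inRange(cv2.cvtColor(im,40),(4,150,100),(22,255,255));k,l,st,ce=cv2.connectedComponentsWithStats(m);i=1+np.argmax(st[1:,4])
print(st[i],ce[i],onz(f,*ce[i],.062))
c,_=cv2.findContours((l==i).astype(np.uint8),0,2);P=np.array([onz(f,*q[0],.064)[:2] for q in max(c,key=len)],np.float32);print(cv2.minAreaRect(P))
print([(m["p"],m["rect"]) for m in optics.masks_of("nut_grip","wrist")])
E
```

```text
[-0.0138  0.0066  0.08  ] 154.4234119260298
[0.0139 0.0089 0.08  ] 32.67612946754552
[ 0.0024 -0.0162  0.08  ] -81.65982247278633
clock: 3.92
position: [0.4374, -0.3442, 0.2307]
tool_rot: [-3.14, -0.001, 2.631]
force: [0.6, 2.1, -0.5]
grip_width: 0.0853
finger_force: 0.0
clock: 4.92
position: [0.44, -0.3398, 0.2313]
tool_rot: [3.142, -0.0, 1.193]
force: [0.5, 0.5, -0.2]
grip_width: 0.0852
finger_force: 0.0
clock: 5.92
position: [0.44, -0.3398, 0.231]
tool_rot: [3.141, 0.001, -0.06]
force: [1.2, 0.2, 0.6]
grip_width: 0.0849
finger_force: 0.0
[ 0.44002314 -0.33982413  0.23103722] [ 3.14111135e+00  8.64594950e-04 -5.97231993e-02] [-0.15885995  0.68770009  1.12184699  1.81880657 -0.69708109  1.0963612
 -0.4105567 ]
[ 474   37   27  104 1062] [485.1299435   94.58945386] [ 0.53329063 -0.4778762   0.062     ]
((0.5343469977378845, -0.4758144021034241), (0.07894536107778549, 0.01743137836456299), 11.079020500183105)
[(0.63, [307.3, 125.1, 57.0, 56.8])]
```

View pics/w4.png

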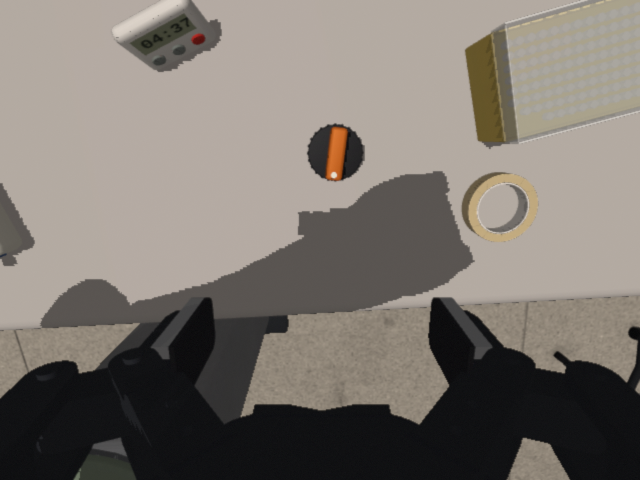

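The wrist view shows the nut at (336,153) with its bar nearly vertical in the picture and a white dot at the near end (334,175). My colour mask picked the yellow box instead, so I'll restrict it to the nut.

```bash
python3 - <<'E'
from h import *
f=optics.grab_frame("wrist");im=f["frame"]
h=cv2.cvtColor(im,40)[120:190,300:370];m=cv2.inRange(h,(4,150,80),(22,255,255))
k,l,st,ce=cv2.connectedComponentsWithStats(m);i=1+np.argmax(st[1:,4])
c,_=cv2.findContours((l==i).astype(np.uint8),0,2)
P=np.array([onz(f,q[0][0]+300,q[0][1]+120,.064)[:2] for q in max(c,key=len)],np.float32);r=cv2.minAreaRect(P);print(r)
d=cv2.cvtColor(im,6)[120:190,300:370]; 
D=(((d<55)|(m>0))).astype(np.uint8);c,_=cv2.findContours(D,0,2);e=cv2.fitEllipse(max(c,key=len));print(e,onz(f,e[0][0]+300,e[0][1]+120,.025))
E
```

```text
((0.4942503869533539, -0.355480432510376), (0.014241908676922321, 0.04341614991426468), 79.96046447753906)
((35.20797348022461, 32.25521469116211), (53.14741516113281, 54.49659729003906), 8.234366416931152) [ 0.49391569 -0.35644365  0.025     ]
```

```bash
python3 -m handwheel '[{"dx":0,"dy":0,"dz":0,"wx":0,"wy":0,"wz":0.115,"claw":60},{"dx":2.85,"dy":0.3,"dz":3,"wx":0,"wy":0,"wz":0,"claw":60},{"dx":2.8,"dy":0.33,"dz":3,"wx":0,"wy":0,"wz":0,"claw":60},{"dx":0,"dy":0,"dz":4,"wx":0,"wy":0,"wz":0,"claw":60},{"dx":0,"dy":0,"dz":2,"wx":0,"wy":0,"wz":0,"claw":60},{"dx":0,"dy":0,"dz":0,"wx":0,"wy":0,"wz":0,"claw":60},{"dx":0,"dy":0,"dz":0,"wx":0,"wy":0,"wz":0,"claw":60}]'
python3 - <<'E'
from h import *
s=monitor.observe();print(s["position"],s["tool_rot"],s["qpos"].__repr__())
y=s["tool_rot"][2];d=np.array([.4945,-.356])-np.array(s["position"])[:2]
print(d@[np.cos(y),np.sin(y)]*100,d@[np.sin(y),-np.cos(y)]*100)
E
```

```text
clock: 6.95
position: [0.4946, -0.3567, 0.1128]
tool_rot: [3.141, -0.002, -0.176]
force: [-0.3, 0.6, 0.6]
grip_width: 0.0513
finger_force: 0.0
[ 0.4946462  -0.3567197   0.11277035] [ 3.14097462e+00 -1.52594532e-03 -1.75908800e-01] array([-0.05445347,  0.89724408,  0.97077131,  1.77150981, -0.89061319,
        0.97898142, -0.45957537])
-0.026989643900479005 -0.06830120298638391
```

```bash
python3 -m handwheel '[{"dx":0,"dy":-0.05,"dz":4,"wx":0,"wy":0,"wz":0,"claw":60},{"dx":0,"dy":0,"dz":2.5,"wx":0,"wy":0,"wz":0,"claw":60},{"dx":0,"dy":0,"dz":0.5,"wx":0,"wy":0,"wz":0,"claw":60},{"dx":0,"dy":0,"dz":0,"wx":0,"wy":0,"wz":0,"claw":0},{"dx":0,"dy":0,"dz":0,"wx":0,"wy":0,"wz":0,"claw":0},{"dx":0,"dy":0,"dz":0,"wx":0,"wy":0,"wz":0,"claw":0},{"dx":0,"dy":0,"dz":0,"wx":0,"wy":0,"wz":0,"claw":0},{"dx":0,"dy":0,"dz":0,"wx":0,"wy":0,"wz":0,"claw":0}]' 60
```

```text
clock: 7.95
position: [0.4948, -0.3562, 0.0423]
tool_rot: [3.141, -0.001, -0.176]
force: [0.4, -0.1, 8.1]
grip_width: 0.0129
finger_force: 61.6
```

```bash
python3 -m handwheel '[{"dx":0,"dy":0,"dz":-2,"wx":0,"wy":0,"wz":0,"claw":0},{"dx":0,"dy":0,"dz":-5,"wx":0,"wy":0,"wz":0,"claw":0},{"dx":0,"dy":0,"dz":-5,"wx":0,"wy":0,"wz":0,"claw":0},{"dx":0,"dy":0,"dz":-4,"wx":0,"wy":0,"wz":0,"claw":0},{"dx":-1,"dy":-4.3,"dz":0,"wx":0,"wy":0,"wz":0,"claw":0},{"dx":-1,"dy":-4.3,"dz":0,"wx":0,"wy":0,"wz":0,"claw":0},{"dx":-1,"dy":-4.3,"dz":0,"wx":0,"wy":0,"wz":0,"claw":0},{"dx":-1,"dy":-4.3,"dz":0,"wx":0,"wy":0,"wz":0,"claw":0}]'
python3 -m handwheel '[{"dx":-1,"dy":-4.3,"dz":0,"wx":0,"wy":0,"wz":0,"claw":0},{"dx":-1,"dy":-4.3,"dz":0,"wx":0,"wy":0,"wz":0,"claw":0},{"dx":-1,"dy":-4.3,"dz":0,"wx":0,"wy":0,"wz":0,"claw":0},{"dx":-1,"dy":-4.3,"dz":0,"wx":0,"wy":0,"wz":0,"claw":0},{"dx":-1,"dy":-4.3,"dz":0,"wx":0,"wy":0,"wz":0,"claw":0},{"dx":0,"dy":0,"dz":0,"wx":0,"wy":0,"wz":0,"claw":0},{"dx":0,"dy":0,"dz":0,"wx":0,"wy":0,"wz":0,"claw":0}]'
python3 - <<'E'
from h import *
s=monitor.observe();print(s["position"],s["tool_rot"],s["qpos"],s["force"])
for n in("scene","top"): cv2.imwrite(f"pics/{n}5.png",optics.grab_frame(n)["frame"])
a=cv2.resize(cv2.imread("pics/scene5.png")[190:310,210:370],(800,600));cv2.imwrite("pics/s5.png",a)
E
```

```text
clock: 8.95
position: [0.4849, -0.178, 0.2024]
tool_rot: [-3.141, -0.001, -0.177]
force: [0.2, 0.0, -0.5]
grip_width: 0.013
finger_force: 60.4
clock: 9.82
position: [0.4736, 0.0408, 0.202]
tool_rot: [-3.141, -0.0, -0.176]
force: [-0.4, 0.9, -0.6]
grip_width: 0.0124
finger_force: 60.3
[0.47359232 0.04079582 0.20204572] [-3.14102370e+00 -4.36950449e-04 -1.76324595e-01] [-1.05128173  0.71885929  1.29493574  2.04939556 -0.82576355  1.04037394
 -1.08607814] [-0.39141653  0.87526525 -0.64415832]
```

View pics/s5.png

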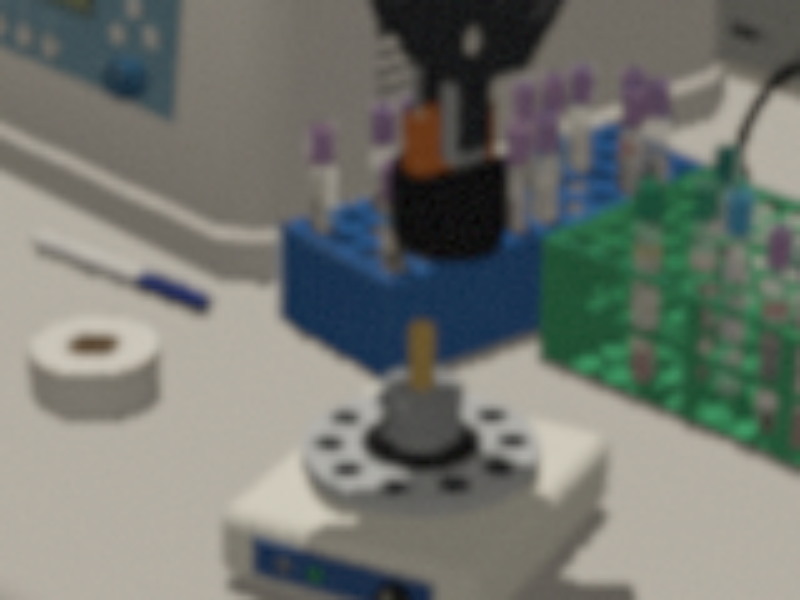

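The nut hangs upright and centred in the fingers, above and behind the post (post at about (425,390) in the crop). I'll turn to the insertion yaw, back off and re-measure the post from there, to cancel camera bias.

```bash
python3 -m handwheel '[{"dx":-2.3,"dy":5.3,"dz":-1,"wx":0,"wy":0,"wz":-0.16,"claw":0},{"dx":0,"dy":0,"dz":0,"wx":0,"wy":0,"wz":-0.165,"claw":0},{"dx":0,"dy":0,"dz":0,"wx":0,"wy":0,"wz":-0.165,"claw":0},{"dx":0,"dy":0,"dz":0,"wx":0,"wy":0,"wz":-0.165,"claw":0},{"dx":0,"dy":0,"dz":0,"wx":0,"wy":0,"wz":-0.165,"claw":0},{"dx":0,"dy":0,"dz":0,"wx":0,"wy":0,"wz":-0.165,"claw":0},{"dx":0,"dy":0,"dz":0,"wx":0,"wy":0,"wz":-0.165,"claw":0},{"dx":0,"dy":0,"dz":0,"wx":0,"wy":0,"wz":-0.165,"claw":0}]'
python3 -m handwheel '[{"dx":0,"dy":0,"dz":0,"wx":0,"wy":0,"wz":0,"claw":0},{"dx":0,"dy":0,"dz":0,"wx":0,"wy":0,"wz":0,"claw":0}]'
python3 - <<'E'
from h import *
s=monitor.observe();print(s["position"],s["tool_rot"],s["qpos"],s["force"])
f=optics.grab_frame("wrist");im=f["frame"];cv2.imwrite("pics/w6.png",im)
u0,v0=proj(f,np.array([.472,.056,.09])).round().astype(int);print(u0,v0)
x0,y0=u0-60,v0-60;S=im[max(y0,0):v0+60,x0:u0+60];y0=max(y0,0)
m=cv2.inRange(cv2.cvtColor(S,40),(12,130,80),(32,255,255));k,l,st,ce=cv2.connectedComponentsWithStats(m);i=1+np.argmax(st[1:,4]);print("brass",st[i],onz(f,*(ce[i]+[x0,y0]),.114))
D=(cv2.cvtColor(S,6)<60).astype(np.uint8);k,l,st,ce=cv2.connectedComponentsWithStats(D)
for i in range(1,k):
    if st[i,4]>150:
        c,_=cv2.findContours((l==i).astype(np.uint8),0,2);e=cv2.fitEllipse(max(c,key=len));print(st[i],e,onz(f,e[0][0]+x0,e[0][1]+y0,.056))
E
```

```text
clock: 10.92
position: [0.4417, -0.0082, 0.2116]
tool_rot: [3.141, -0.0, 1.142]
force: [0.4, -1.0, -1.5]
grip_width: 0.0129
finger_force: 60.4
clock: 11.18
position: [0.4417, -0.0076, 0.2114]
tool_rot: [3.142, -0.0, 1.134]
force: [-0.2, 0.3, -1.1]
grip_width: 0.0127
finger_force: 60.4
[ 0.44168587 -0.00764983  0.21141606] [ 3.14157194e+00 -2.03846191e-04  1.13369609e+00] [-0.87212715  0.41475768  0.98920875  2.11296401 -0.46612237  0.8474573
 -0.03994967] [-0.1683605   0.34334795 -1.08575969]
323 134
brass [ 52  51  17  19 239] [0.47233006 0.0558105  0.114     ]
[  27   25   68   71 1358] ((60.001163482666016, 59.71980285644531), (66.92521667480469, 70.0490951538086), 3.599623441696167) [0.47269506 0.05641666 0.056     ]
```

View pics/w6.png

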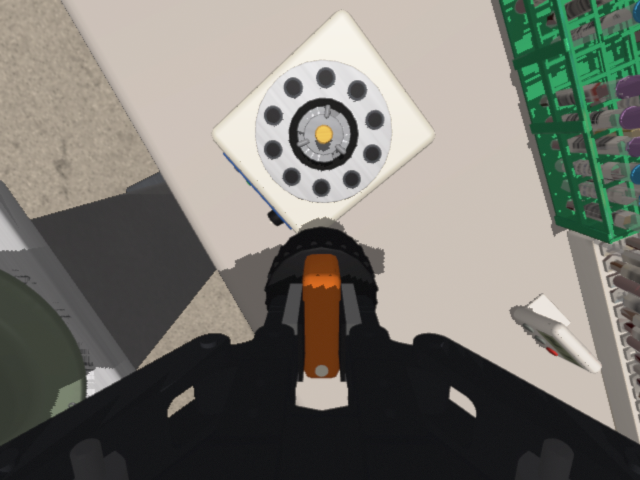

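The view shows the post at (323,134), and the held nut with the bar spanning rows 254–377 and the dot at the far (-x) end. I'll check the bar's centring along tool x.

```bash
python3 - <<'E'
from h import *
f=optics.grab_frame("wrist");s=monitor.observe();p=np.array(s["position"]);y=s["tool_rot"][2]
ux=np.array([np.cos(y),np.sin(y)]);uy=np.array([np.sin(y),-np.cos(y)])
im=f["frame"]
for v in range(250,296,3): print(v,im[v,322],end=" ")
print()
for v,z in((254,-.0043),(285,.0217),(288,.0217),(377,.0217)):
    q=onz(f,322,v,p[2]+z)[:2]-p[:2];print(v,z,(q@ux*1e3).round(2),(q@uy*1e3).round(2))
d=np.array([.4724,.0561])-p[:2];print("move cm",d@ux*100,d@uy*100)
E
```

```text
250 [36 35 37] 253 [33 36 48] 256 [ 16  55 113] 259 [ 19  57 115] 262 [ 19  59 116] 265 [ 18  59 117] 268 [ 19  60 120] 271 [ 19  60 120] 274 [ 22  73 148] 277 [ 30  95 194] 280 [ 32 101 205] 283 [ 33 105 214] 286 [ 15  55 113] 289 [ 17  53 107] 292 [ 16  53 107] 295 [ 15  53 107] 
254 -0.0043 20.32 0.07
285 0.0217 17.04 0.03
288 0.0217 15.87 0.03
377 0.0217 -21.67 0.02
move cm 7.051116528295211 0.10996713013801324
```

The bar is centred in the fingers to within measurement error (±21.7 mm). Now over the post and down to just above spring contact.

```bash
python3 -m handwheel '[{"dx":3.5,"dy":0.05,"dz":0,"wx":0,"wy":0,"wz":0,"claw":0},{"dx":3.55,"dy":0.06,"dz":0,"wx":0,"wy":0,"wz":0,"claw":0},{"dx":0,"dy":0,"dz":0,"wx":0,"wy":0,"wz":0,"claw":0},{"dx":0,"dy":0,"dz":3,"wx":0,"wy":0,"wz":0,"claw":0},{"dx":0,"dy":0,"dz":1.5,"wx":0,"wy":0,"wz":0,"claw":0},{"dx":0,"dy":0,"dz":0,"wx":0,"wy":0,"wz":0,"claw":0},{"dx":0,"dy":0,"dz":0,"wx":0,"wy":0,"wz":0,"claw":0}]' 80
```

```text
clock: 12.15
position: [0.4726, 0.0561, 0.1669]
tool_rot: [3.141, -0.0, 1.138]
force: [0.8, -0.9, -1.5]
grip_width: 0.0125
finger_force: 83.0
```

```bash
python3 -m handwheel '[{"dx":0,"dy":0,"dz":2,"wx":0,"wy":0,"wz":0,"claw":0},{"dx":0,"dy":0,"dz":1.5,"wx":0,"wy":0,"wz":0,"claw":0},{"dx":0,"dy":0,"dz":0.5,"wx":0,"wy":0,"wz":0,"claw":0},{"dx":0,"dy":0,"dz":0,"wx":0,"wy":0,"wz":0,"claw":0}]'
python3 -m handwheel '[{"dx":0,"dy":0,"dz":0.2,"wx":0,"wy":0,"wz":0,"claw":0},{"dx":0,"dy":0,"dz":0.2,"wx":0,"wy":0,"wz":0,"claw":0},{"dx":0,"dy":0,"dz":0,"wx":0,"wy":0,"wz":0,"claw":0}]'
python3 -m handwheel '[{"dx":0,"dy":0,"dz":0.2,"wx":0,"wy":0,"wz":0,"claw":0},{"dx":0,"dy":0,"dz":0.2,"wx":0,"wy":0,"wz":0,"claw":0},{"dx":0,"dy":0,"dz":0,"wx":0,"wy":0,"wz":0,"claw":0}]'
```

```text
clock: 12.65
position: [0.4723, 0.0563, 0.1264]
tool_rot: [-3.142, 0.0, 1.138]
force: [0.4, -1.0, -0.5]
grip_width: 0.0126
finger_force: 83.0
clock: 13.02
position: [0.4723, 0.0565, 0.1223]
tool_rot: [3.141, -0.0, 1.139]
force: [0.6, -0.6, -0.7]
grip_width: 0.0122
finger_force: 83.0
clock: 13.4
position: [0.4723, 0.0564, 0.1183]
tool_rot: [3.142, -0.0, 1.139]
force: [0.0, 0.3, 1.0]
grip_width: 0.0121
finger_force: 83.6
```

```bash
for i in 1 2 ; do :; done; python3 -m handwheel '[{"dx":0,"dy":0,"dz":0.2,"wx":0,"wy":0,"wz":0,"claw":0},{"dx":0,"dy":0,"dz":0.1,"wx":0,"wy":0,"wz":0,"claw":0},{"dx":0,"dy":0,"dz":0,"wx":0,"wy":0,"wz":0,"claw":0}]'
python3 -m handwheel '[{"dx":0,"dy":0,"dz":0.1,"wx":0,"wy":0,"wz":0,"claw":0},{"dx":0,"dy":0,"dz":0,"wx":0,"wy":0,"wz":0,"claw":0}]'
python3 -c "
from workcell import monitor as m;s=m.observe();print(s['force'],s['moment'],s['position'])"
```

```text
clock: 13.78
position: [0.4723, 0.0565, 0.1153]
tool_rot: [3.142, -0.0, 1.139]
force: [0.2, -0.6, 1.8]
grip_width: 0.0124
finger_force: 83.6
clock: 14.02
position: [0.4723, 0.0565, 0.1143]
tool_rot: [3.141, -0.0, 1.139]
force: [0.8, -0.7, 2.9]
grip_width: 0.0121
finger_force: 83.9
[ 0.75021512 -0.72211475  2.89875102] [-0.00395168 -0.11641477  0.00387342] [0.47231412 0.05650627 0.11429817]
```

```bash
python3 -m handwheel '[{"dx":0,"dy":0,"dz":0.1,"wx":0,"wy":0,"wz":0,"claw":0},{"dx":0,"dy":0,"dz":0,"wx":0,"wy":0,"wz":0,"claw":0}]'
python3 -m handwheel '[{"dx":0,"dy":0,"dz":0.1,"wx":0,"wy":0,"wz":0,"claw":0},{"dx":0,"dy":0,"dz":0,"wx":0,"wy":0,"wz":0,"claw":0}]'
```

```text
clock: 14.28
position: [0.4724, 0.0565, 0.1137]
tool_rot: [3.142, -0.001, 1.139]
force: [-3.2, 0.2, 17.7]
grip_width: 0.0124
finger_force: 86.1
clock: 14.52
position: [0.4725, 0.0564, 0.1133]
tool_rot: [3.142, -0.001, 1.138]
force: [-8.1, 0.6, 36.9]
grip_width: 0.0127
finger_force: 88.7
```

```bash
python3 -m handwheel '[{"dx":0,"dy":0,"dz":-0.1,"wx":0,"wy":0,"wz":-0.05,"claw":0},{"dx":0,"dy":0,"dz":0,"wx":0,"wy":0,"wz":-0.07,"claw":0}]'
python3 -m handwheel '[{"dx":0,"dy":0,"dz":0,"wx":0,"wy":0,"wz":-0.07,"claw":0},{"dx":0,"dy":0,"dz":0,"wx":0,"wy":0,"wz":-0.07,"claw":0}]'
```

```text
clock: 14.78
position: [0.4728, 0.0562, 0.1138]
tool_rot: [3.14, -0.0, 1.26]
force: [-1.0, -0.9, 13.5]
grip_width: 0.0124
finger_force: 85.4
clock: 15.02
position: [0.473, 0.0562, 0.1138]
tool_rot: [3.14, -0.0, 1.4]
force: [1.9, -1.2, 12.6]
grip_width: 0.0124
finger_force: 85.2
```

```bash
python3 -m handwheel '[{"dx":0,"dy":0,"dz":0,"wx":0,"wy":0,"wz":-0.06,"claw":0},{"dx":0,"dy":0,"dz":0,"wx":0,"wy":0,"wz":-0.04,"claw":0}]'
python3 -m handwheel '[{"dx":0,"dy":0,"dz":0,"wx":0,"wy":0,"wz":-0.04,"claw":0},{"dx":0,"dy":0,"dz":0,"wx":0,"wy":0,"wz":0,"claw":0}]'
```

```text
clock: 15.28
position: [0.473, 0.0563, 0.1138]
tool_rot: [3.14, -0.0, 1.5]
force: [0.4, -1.9, 10.1]
grip_width: 0.0122
finger_force: 85.0
clock: 15.52
position: [0.4728, 0.0563, 0.1136]
tool_rot: [3.14, -0.0, 1.539]
force: [0.8, -0.7, 8.0]
grip_width: 0.0125
finger_force: 84.4
```

```bash
python3 -m handwheel '[{"dx":0,"dy":0,"dz":0,"wx":0,"wy":0,"wz":-0.04,"claw":0},{"dx":0,"dy":0,"dz":0,"wx":0,"wy":0,"wz":0,"claw":0}]'
```

```text
clock: 15.78
position: [0.4726, 0.0563, 0.1135]
tool_rot: [3.141, 0.0, 1.579]
force: [1.6, -1.1, 5.2]
grip_width: 0.0126
finger_force: 84.1
```

```bash
python3 -m handwheel '[{"dx":0,"dy":0,"dz":0.05,"wx":0,"wy":0,"wz":-0.04,"claw":0},{"dx":0,"dy":0,"dz":0.05,"wx":0,"wy":0,"wz":0,"claw":0}]'
```

```text
clock: 16.02
position: [0.4726, 0.0564, 0.1125]
tool_rot: [3.141, -0.0, 1.619]
force: [1.3, -0.6, 8.2]
grip_width: 0.0122
finger_force: 84.4
```

```bash
python3 -m handwheel '[{"dx":0,"dy":0,"dz":0.05,"wx":0,"wy":0,"wz":-0.03,"claw":0},{"dx":0,"dy":0,"dz":0.05,"wx":0,"wy":0,"wz":0,"claw":0}]'
```

```text
clock: 16.27
position: [0.4726, 0.0565, 0.1114]
tool_rot: [3.141, -0.0, 1.648]
force: [2.8, -0.1, 5.6]
grip_width: 0.0125
finger_force: 84.0
```

```bash
python3 -m handwheel '[{"dx":0,"dy":0,"dz":0.1,"wx":0,"wy":0,"wz":0,"claw":0},{"dx":0,"dy":0,"dz":0,"wx":0,"wy":0,"wz":0,"claw":0}]'; python3 -c "
from workcell import monitor as m;s=m.observe();print(s['force'],s['moment'],s['position'])"
```

```text
clock: 16.52
position: [0.4725, 0.0564, 0.1103]
tool_rot: [3.141, 0.0, 1.648]
force: [3.7, -0.9, 3.7]
grip_width: 0.0124
finger_force: 83.7
[ 3.69354072 -0.88999825  3.66065049] [-0.12119181 -0.76123101  0.02379029] [0.47253347 0.05640877 0.11032609]
```

```bash
python3 -m handwheel '[{"dx":0,"dy":0,"dz":0.1,"wx":0,"wy":0,"wz":0,"claw":0},{"dx":0,"dy":0,"dz":0.1,"wx":0,"wy":0,"wz":0,"claw":0},{"dx":0,"dy":0,"dz":0,"wx":0,"wy":0,"wz":0,"claw":0}]'
```

```text
clock: 16.9
position: [0.4725, 0.0564, 0.1083]
tool_rot: [3.141, 0.0, 1.648]
force: [4.1, -1.5, 2.0]
grip_width: 0.0123
finger_force: 83.6
```

```bash
python3 -m handwheel '[{"dx":0,"dy":0,"dz":0.1,"wx":0,"wy":0,"wz":0,"claw":0},{"dx":0,"dy":0,"dz":0.1,"wx":0,"wy":0,"wz":0,"claw":0},{"dx":0,"dy":0,"dz":0,"wx":0,"wy":0,"wz":0,"claw":0}]'
```

```text
clock: 17.27
position: [0.4725, 0.0564, 0.1064]
tool_rot: [3.141, 0.0, 1.648]
force: [4.1, -0.3, 5.0]
grip_width: 0.0121
finger_force: 83.9
```

```bash
python3 -m handwheel '[{"dx":0,"dy":0,"dz":0.1,"wx":0,"wy":0,"wz":0,"claw":0},{"dx":0,"dy":0,"dz":0,"wx":0,"wy":0,"wz":0,"claw":0}]'; python3 -c "
from workcell import monitor as m;s=m.observe();print(s['force'],s['moment'],s['position'])"
```

```text
clock: 17.52
position: [0.4725, 0.0564, 0.1054]
tool_rot: [3.141, 0.0, 1.649]
force: [4.3, -0.7, 4.8]
grip_width: 0.0121
finger_force: 83.9
[ 4.25702731 -0.7434471   4.81026793] [-0.25615801 -0.88549235 -0.01773476] [0.47250531 0.05644707 0.10538017]
```

```bash
python3 -m handwheel '[{"dx":0,"dy":0.02,"dz":0.1,"wx":0,"wy":0,"wz":0,"claw":0},{"dx":0,"dy":0,"dz":0,"wx":0,"wy":0,"wz":0,"claw":0}]'
```

```text
clock: 17.77
position: [0.4725, 0.0564, 0.1045]
tool_rot: [3.141, -0.0, 1.648]
force: [1.4, -1.6, 10.2]
grip_width: 0.0122
finger_force: 84.9
```

```bash
python3 -m handwheel '[{"dx":0,"dy":0,"dz":0.05,"wx":0,"wy":0,"wz":0,"claw":0},{"dx":0,"dy":0,"dz":0,"wx":0,"wy":0,"wz":0,"claw":0}]'; python3 -c "
from workcell import monitor as m;s=m.observe();print(s['force'],s['moment'],s['position'])"
```

```text
clock: 18.02
position: [0.4726, 0.0564, 0.1042]
tool_rot: [3.141, -0.0, 1.648]
force: [0.1, -0.7, 18.4]
grip_width: 0.0122
finger_force: 86.0
[ 0.10103989 -0.66541824 18.43694305] [-0.25594742  0.01081519 -0.01493249] [0.47256413 0.05641853 0.10420911]
```

```bash
python3 -m handwheel '[{"dx":0,"dy":0,"dz":-0.03,"wx":0,"wy":0,"wz":0.08,"claw":0},{"dx":0,"dy":0,"dz":0.03,"wx":0,"wy":0,"wz":0.08,"claw":0}]'
```

```text
clock: 18.27
position: [0.4723, 0.0566, 0.1039]
tool_rot: [-3.141, -0.0, 1.486]
force: [-0.1, 1.1, 8.6]
grip_width: 0.0122
finger_force: 84.4
```

```bash
python3 -m handwheel '[{"dx":0,"dy":0,"dz":0.035,"wx":0,"wy":0,"wz":0.08,"claw":0},{"dx":0,"dy":0,"dz":0.035,"wx":0,"wy":0,"wz":0.08,"claw":0},{"dx":0,"dy":0,"dz":0,"wx":0,"wy":0,"wz":0,"claw":0}]'; python3 -c "
from workcell import monitor as m;s=m.observe();print(s['force'],s['moment'],s['qpos'])"
```

```text
clock: 18.65
position: [0.4724, 0.0567, 0.1032]
tool_rot: [-3.141, -0.0, 1.327]
force: [1.6, 1.3, 8.0]
grip_width: 0.012
finger_force: 84.4
[1.64963136 1.3168645  7.95638478] [ 0.13769098 -0.46137981 -0.05622356] [-0.75125202  0.61059717  0.69772571  2.11737256 -0.66329828  0.6416181
  0.16657127]
```

Following the thread: 0.43 mm per 0.1 rad.

```bash
python3 -m handwheel '[{"dx":0,"dy":0,"dz":0.043,"wx":0,"wy":0,"wz":0.1,"claw":0},{"dx":0,"dy":0,"dz":0.043,"wx":0,"wy":0,"wz":0.1,"claw":0},{"dx":0,"dy":0,"dz":0.043,"wx":0,"wy":0,"wz":0.1,"claw":0}]'
```

```text
clock: 19.02
position: [0.4724, 0.0567, 0.1019]
tool_rot: [-3.141, -0.0, 1.025]
force: [1.2, 0.3, 9.7]
grip_width: 0.0125
finger_force: 84.6
```

```bash
python3 -m handwheel '[{"dx":0,"dy":0,"dz":0.043,"wx":0,"wy":0,"wz":0.1,"claw":0},{"dx":0,"dy":0,"dz":0.043,"wx":0,"wy":0,"wz":0.1,"claw":0},{"dx":0,"dy":0,"dz":0.043,"wx":0,"wy":0,"wz":0.1,"claw":0}]'; python3 -c "
from workcell import monitor as m;s=m.observe();print(s['force'],s['moment'],s['qpos'])"
```

```text
clock: 19.4
position: [0.4725, 0.0566, 0.1006]
tool_rot: [-3.141, -0.0, 0.725]
force: [1.9, -0.6, 8.2]
grip_width: 0.0124
finger_force: 84.4
[ 1.8854171  -0.60542005  8.23117836] [-0.07051864 -0.36786143  0.06088697] [-0.84418598  0.68432123  0.85171848  2.12263193 -0.82299336  0.70630558
 -0.27822507]
```

```bash
python3 -m handwheel '[{"dx":0,"dy":0,"dz":0.043,"wx":0,"wy":0,"wz":0.1,"claw":0},{"dx":0,"dy":0,"dz":0.043,"wx":0,"wy":0,"wz":0.1,"claw":0},{"dx":0,"dy":0,"dz":0.043,"wx":0,"wy":0,"wz":0.1,"claw":0}]'
```

```text
clock: 19.77
position: [0.4727, 0.0566, 0.0994]
tool_rot: [3.142, -0.0, 0.425]
force: [1.9, -0.3, 8.3]
grip_width: 0.0124
finger_force: 84.5
```

```bash
python3 -m handwheel '[{"dx":0,"dy":0,"dz":0.043,"wx":0,"wy":0,"wz":0.1,"claw":0},{"dx":0,"dy":0,"dz":0.043,"wx":0,"wy":0,"wz":0.1,"claw":0},{"dx":0,"dy":0,"dz":0.043,"wx":0,"wy":0,"wz":0.1,"claw":0}]'; python3 -c "
from workcell import monitor as m;s=m.observe();print(s['force'],s['moment'],s['qpos'])"
```

```text
clock: 20.15
position: [0.4728, 0.0565, 0.0982]
tool_rot: [-3.141, -0.001, 0.125]
force: [3.7, -1.4, 12.0]
grip_width: 0.0118
finger_force: 85.0
[ 3.68205656 -1.35244173 12.02879833] [-0.23145084 -0.66177818  0.18317378] [-0.91867691  0.77423132  0.99430878  2.12666313 -0.96567701  0.79360435
 -0.73961045]
```

```bash
python3 -m handwheel '[{"dx":0.02,"dy":0,"dz":0.03,"wx":0,"wy":0,"wz":0.08,"claw":0},{"dx":0,"dy":0,"dz":0.03,"wx":0,"wy":0,"wz":0.08,"claw":0}]'
```

```text
clock: 20.4
position: [0.473, 0.0564, 0.0977]
tool_rot: [-3.141, -0.001, -0.034]
force: [1.4, -0.1, 15.2]
grip_width: 0.0127
finger_force: 85.4
```

```bash
python3 -m handwheel '[{"dx":0,"dy":0,"dz":0.03,"wx":0,"wy":0,"wz":0.08,"claw":0},{"dx":0,"dy":0,"dz":0.03,"wx":0,"wy":0,"wz":0.08,"claw":0}]'; python3 -c "
from workcell import monitor as m;s=m.observe();print(s['force'],s['moment'],s['qpos'])"
```

```text
clock: 20.65
position: [0.4731, 0.0564, 0.0973]
tool_rot: [-3.141, -0.001, -0.194]
force: [1.2, -1.2, 18.4]
grip_width: 0.0122
finger_force: 85.9
[ 1.15549369 -1.166646   18.40681718] [-0.32527919 -0.29797884  0.23151587] [-0.94964449  0.82641543  1.06396535  2.12781256 -1.03101052  0.84769287
 -0.99625171]
```

```bash
python3 -m handwheel '[{"dx":0,"dy":0,"dz":0.01,"wx":0,"wy":0,"wz":0.08,"claw":0},{"dx":0,"dy":0,"dz":0,"wx":0,"wy":0,"wz":0.08,"claw":0}]'; python3 -c "
from workcell import monitor as m;s=m.observe();print(s['force'],s['moment'])"
```

```text
clock: 20.9
position: [0.4732, 0.0563, 0.0972]
tool_rot: [-3.141, -0.001, -0.354]
force: [2.5, -1.5, 19.7]
grip_width: 0.0122
finger_force: 86.0
[ 2.50938819 -1.45729288 19.67365996] [-0.4411101  -0.39379919  0.25545689]
```

```bash
python3 -m handwheel '[{"dx":0,"dy":0,"dz":0.0,"wx":0,"wy":0,"wz":0.06,"claw":0},{"dx":0,"dy":0,"dz":0,"wx":0,"wy":0,"wz":0.06,"claw":0}]'; python3 -c "
from workcell import monitor as m;s=m.observe();print(s['force'],s['moment'],s['qpos'])"
```

```text
clock: 21.15
position: [0.4732, 0.0563, 0.0972]
tool_rot: [-3.141, -0.001, -0.474]
force: [1.8, -1.6, 18.6]
grip_width: 0.0127
finger_force: 85.9
[ 1.7602757  -1.62558011 18.5577517 ] [-0.39696045 -0.37184211  0.15318761] [-0.97295631  0.87214901  1.12218676  2.12868164 -1.07992735  0.89833223
 -1.22863607]
```

```bash
python3 -m handwheel '[{"dx":0,"dy":0,"dz":0.0,"wx":0,"wy":0,"wz":0.06,"claw":0},{"dx":0,"dy":0,"dz":0,"wx":0,"wy":0,"wz":0.04,"claw":0}]'; python3 -c "
from workcell import monitor as m;s=m.observe();print(s['force'],s['moment'])"
```

```text
clock: 21.4
position: [0.4731, 0.0562, 0.0972]
tool_rot: [-3.141, -0.001, -0.573]
force: [1.2, -1.4, 16.9]
grip_width: 0.0123
finger_force: 85.8
[ 1.20415914 -1.42470232 16.90815292] [-0.47506091 -0.42247529  0.28948975]
```

```bash
python3 -m handwheel '[{"dx":0,"dy":0,"dz":-0.03,"wx":0,"wy":0,"wz":0.05,"claw":0},{"dx":0,"dy":0,"dz":0,"wx":0,"wy":0,"wz":0,"claw":0}]'; python3 -c "
from workcell import monitor as m;s=m.observe();print(s['force'],s['moment'],s['qpos'])"
```

```text
clock: 21.65
position: [0.473, 0.0562, 0.0972]
tool_rot: [-3.141, -0.001, -0.622]
force: [3.6, -2.1, 10.6]
grip_width: 0.0123
finger_force: 84.9
[ 3.64578735 -2.12053265 10.60889446] [-0.54177117 -0.61267304  0.18109792] [-0.98393771  0.89676607  1.15158213  2.1290394  -1.10300779  0.92597899
 -1.35541595]
```

```bash
python3 -m handwheel '[{"dx":0,"dy":0,"dz":-0.06,"wx":0,"wy":0,"wz":0.04,"claw":0},{"dx":0,"dy":0,"dz":0,"wx":0,"wy":0,"wz":0,"claw":0}]'; python3 -c "
from workcell import monitor as m;s=m.observe();print(s['force'],s['moment'],s['position'])"
```

```text
clock: 21.9
position: [0.4729, 0.0563, 0.0975]
tool_rot: [3.141, -0.001, -0.662]
force: [5.7, -3.5, -0.8]
grip_width: 0.0122
finger_force: 83.4
[ 5.71359928 -3.46482276 -0.75806193] [-0.75354793 -1.2788243   0.37553091] [0.47287055 0.05632551 0.09746823]
```

```bash
python3 -m handwheel '[{"dx":0,"dy":0,"dz":0,"wx":0,"wy":0,"wz":0.05,"claw":0},{"dx":0,"dy":0,"dz":0,"wx":0,"wy":0,"wz":0.03,"claw":0}]'; python3 -c "
from workcell import monitor as m;s=m.observe();print(s['force'],s['moment'],s['position'])"
```

```text
clock: 22.15
position: [0.4728, 0.0563, 0.0973]
tool_rot: [3.141, -0.001, -0.742]
force: [6.4, -4.4, -5.5]
grip_width: 0.0125
finger_force: 82.9
[ 6.44570428 -4.37543979 -5.49289865] [-0.85432095 -1.50142966  0.79646479] [0.4728283  0.05633338 0.09734801]
```

```bash
python3 -m handwheel '[{"dx":0.03,"dy":0.03,"dz":0.03,"wx":0,"wy":0,"wz":0.05,"claw":0},{"dx":0,"dy":0,"dz":0,"wx":0,"wy":0,"wz":0.03,"claw":0}]'; python3 -c "
from workcell import monitor as m;s=m.observe();print(s['force'],s['moment'],s['position'],s['qpos'])"
```

```text
clock: 22.4
position: [0.4728, 0.0562, 0.097]
tool_rot: [3.141, -0.0, -0.822]
force: [4.9, -2.0, -3.0]
grip_width: 0.0123
finger_force: 83.1
[ 4.93773825 -2.03485029 -3.02392666] [-0.33549192 -1.31559354  0.74631643] [0.47275495 0.05620723 0.09697728] [-0.99566966  0.92935892  1.18771476  2.12949163 -1.13187827  0.96275495
 -1.52762818]
```

Torque is rising and the thread is pulling the nut down onto the ring, so it's snug. Now I release it and look.

```bash
python3 -m handwheel '[{"dx":0,"dy":0,"dz":0,"wx":0,"wy":0,"wz":0,"claw":50},{"dx":0,"dy":0,"dz":0,"wx":0,"wy":0,"wz":0,"claw":60},{"dx":0,"dy":0,"dz":0,"wx":0,"wy":0,"wz":0,"claw":60},{"dx":0,"dy":0,"dz":-1,"wx":0,"wy":0,"wz":0,"claw":60},{"dx":0,"dy":0,"dz":-4,"wx":0,"wy":0,"wz":0,"claw":60},{"dx":0,"dy":0,"dz":-5,"wx":0,"wy":0,"wz":0,"claw":60},{"dx":-6,"dy":0,"dz":-1,"wx":0,"wy":0,"wz":0,"claw":60},{"dx":0,"dy":0,"dz":0,"wx":0,"wy":0,"wz":0,"claw":60}]'
python3 - <<'E'
from h import *
f=optics.grab_frame("wrist");im=f["frame"]
g=optics.grab_frame("scene")
h=cv2.cvtColor(im,40);m=cv2.inRange(h,(4,170,80),(18,255,255));k,l,st,ce=cv2.connectedComponentsWithStats(m)
u,v=proj(f,np.array([.4724,.0562,.12]));print("expected",u,v)
for i in range(1,k):
    if st[i,4]>200 and abs(ce[i][0]-u)<60:
        c,_=cv2.findContours((l==i).astype(np.uint8),0,2);P=np.array([onz(f,*q[0].astype(float),.12)[:2] for q in max(c,key=len)],np.float32);print(st[i],cv2.minAreaRect(P))
c=np.zeros((480,800,3),np.uint8);c[:,:400]=cv2.resize(g["frame"][200:320,230:330],(400,480));c[:,400:]=cv2.resize(im,(400,300))[:300].repeat(1,0) if 0 else cv2.copyMakeBorder(cv2.resize(im,(400,300)),0,180,0,0,0)
cv2.imwrite("pics/e.png",c);print(monitor.observe()["force"])
E
```

```text
clock: 23.4
position: [0.4312, 0.1024, 0.2078]
tool_rot: [-3.14, 0.002, -0.815]
force: [0.1, -0.7, 0.4]
grip_width: 0.0513
finger_force: 0.0
expected 323.1816434515907 148.6763973166437
[ 312  112   23   72 1475] ((0.4724775552749634, 0.05607150122523308), (0.01331362221390009, 0.04263677820563316), 43.84684371948242)
[ 0.34957185 -0.28664985  0.55498433]
```

View pics/e.png

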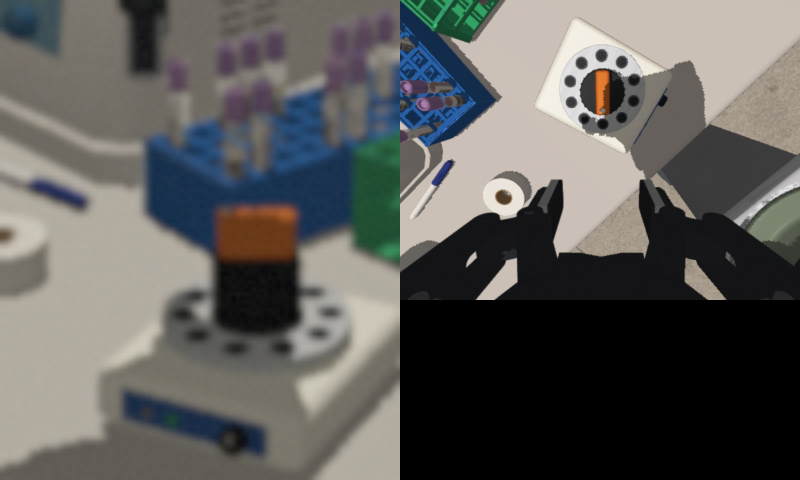

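The nut sits upright on the ring, at bar centre (0.4725, 0.0561). Its yaw has not shifted since release, and the gripper is clear.

```bash
python3 -c "
from workcell import job_done;print(job_done())"
```

```text
the job is handed in; nothing more can be done
None
```

The nut is threaded onto the post and snug on the rubber ring, at about 50.7 mm by my estimate against the 52.2 mm limit. I let go and handed the job in at about 23 s. The highest tool force I read was 37 N, and the timer, label roll and marker were never touched. The hand-in call returned no verdict.

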